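# Reverse the breaker-bar beam end for end and lock it

## Robot

A 7-joint arm with a two-finger parallel gripper is mounted at the origin on the work surface. World frame = base frame: x ahead of the robot, y to its left, z up, the work surface at z = 0. Lengths are in m, angles in rad, forces in N, time in s.
With the tool pointing down it reaches from about 0.425 to 0.875 m from the base axis. Payload 4.7 kg.
Tool frame: the origin (TCP) lies between the finger pads; the fingertips stand 8 mm ahead of it and the grasp point (between the pads) lies 11 mm behind it (env.tip_extent is the distance from the TCP to the fingertips, in m); z points along the fingers, y is the line along which they close (so a half turn about z gives the same grasp; the last joint's range is limited). The gripper opens to 87 mm and grips with 3 to 60 N. Pads are 19 mm wide; open, the fingers measure 117 mm over their backs; the gripper's body (75 mm by 190 mm) begins 51 mm behind the grasp point.
Start: joints at [1.216, 0.321, -0.07, 1.45, 0.023, 1.371, -0.057], TCP at [0.234, -0.606, 0.231] pointing down, gripper open.
Joint ranges: [-2.86, 2.86], [-0.3, 2.09], [-1.38, 1.24], [0.06, 2.45], [-1.56, 4.7], [0.09, 2.05], [-2.69, 2.69]. Speed limits (rad/s): [2.57, 2.57, 3.14, 3.14, 3.14, 3.14, 3.14].

## Interface

Orientations are given as [roll, pitch, yaw] about the fixed x, y, z axes, in that order (R = Rz(yaw) Ry(pitch) Rx(roll)).
In Python, from cell import env gives the robot as it stands. Calls block until the motion is done:
- env.movep(position, orientation): joint-space move of the TCP to a pose.
- env.move_linear(position, frame=None, feed=0.15, max_force=None): straight line of the TCP; frame=None keeps the orientation; feed is the mean speed in m/s. With max_force (N) it stops when the force on the tool has changed by that much, and returns True; else False.
- env.set_joints(angles): joint-space move.
- env.set_gripper(opening, newtons=None): finger opening in m; newtons is the grip in N (None keeps the last); returns when the fingers have stopped.
- env.pause(seconds).
- env.inverse_kinematics(position, orientation): joint angles nearest the present ones, or None.
- env.read_state(): the state.
- env.capture(name): name is "side" or "top"; returns (picture, depth): 400x640x3 uint8, red, green, blue; 400x640 float32, m along the optical axis (not along the pixel's ray), 0 where there is no reading.
- env.calibration(name): a dict with "camera_matrix" (3x3 intrinsics, pixels), "k1" (the pictures are not rectified: a ray, as slopes to the right and down, at radius r is drawn at 1 + k1 r^2 times it, then the intrinsics apply), "world_from_camera" (4x4, takes a point from camera to world coordinates). Camera axes: x right, y down, z forward; pixel columns grow to the right and rows downward; lengths in m; the calibration is good to about 2 mm. A picture is of the moment at which its call begins. calibration takes no time and is no camera call.
A pose or a line that the arm cannot do raises env.IKError and nothing moves.
- env.job_done(): hands the job in; it is judged then, once.
Trained networks look in the newest picture that a camera, given by its name, has taken for a name from the list of things; names that differ only in an ending like _2 or _b are one class to them, and where a whole thing is asked for, a point or a joint stands for the part that bears it (a point fixed in the world has none). Each returns a list of dicts, best first, with "confidence" (0 to 1); they miss things now and then, are a little off and sometimes report something else, mostly with a low value. They report only what shows in the picture. A call takes as long as a camera call. They do not tell look-alikes from the thing itself.
- env.spot_in(camera, label): "location" ([column, row] in pixels, amid what is visible of it).
- env.spot_point(camera, label): "location" ([column, row] in pixels: a listed point, or the origin of a listed thing).
The state is a dict: "clock": time; "q": joint angles; "joint_vel": joint speeds; "tau": joint torques, N m; "position": TCP position; "orientation": TCP orientation; "ft_force": force on the tool from outside, world axes, zero at the start; "torque": the same for the moment, N m; "grip_width": finger opening in m; "grasp_force": force on a finger pad.
Only numpy, scipy, OpenCV 4.12 (cv2) and the standard library are available. Lean on these libraries where they do the work, as an engineer would, in place of code of your own. Each camera call takes 0.05 s, during which the arm holds its last target. There are 200 camera calls.

## Task

Swing the long steel beam of the loading fixture end for end on its post, its long arm going round by the side away from the robot and passing under the gauge bracket there, until the long arm lies alongside the cream ceramic puck; then swing the long chrome lever round so that its nose nips the beam gently but firmly against the puck, and leave it locked like that. The puck is ceramic, so do not slam anything onto it; do not knock the two gauge brackets, and leave the gear housing, the coupler and the breaker bar head where they stand.

Things in the scene. Friction and masses are not known exactly. Their poses are not given: they have to be found in the camera images.
- fixture: loading fixture on the bench. Origin on the bench on the axis of its swivel post, z up; +x points roughly away from the robot, +y to the robot's left (yaw within 0.2 rad); directions below are in this frame. Base disc 110 mm across, 12 mm high; foot strip 8 mm high to the lever. A cap 36 mm across, 61 mm high, holds the beam down on the post: it turns but cannot be lifted off
- beam: straight steel beam 20 mm wide and high, underside 30 mm above the bench, 0.65 to 1 kg, on the post with 1 mm play and light dry friction (1 to 2 N moves it; it stays where left). Origin on the post axis at its underside; own +y runs along the long arm. At the start the long arm points along the fixture's +y within 0.2 rad, at the end along about -y, going round through +x (the puck bars the other way)
- beam_tip (a point): middle of the end face of the beam's long arm, 40 mm above the bench, 180 mm from the post axis
- puck: cream ceramic puck 36 mm across, 26 to 54 mm above the bench, on a stud; fixed, adjusted a few mm differently each time. Origin on the bench under its centre, 155 mm toward -y and about 28 mm toward -x of the post axis. When the flat side of the reversed beam touches it, its centre is 28 mm from the beam's centre line
- lever (a joint): long chrome lever on an upright pivot; from above it turns clockwise as the value grows, -0.35 to 1.45 rad, and starts open at 0.8 to 1.1. At 0 its nose points along the fixture's +y, its handle along -y. It is locked where the nose meets the beam lying on the puck, within 0.2 rad of 0. Dry friction of 0.2 N m (2 N at 100 mm along the handle) keeps it where left
- lever_pivot (a point): point on the lever's pivot axis, 40 mm above the bench, fixed to the fixture 18 mm toward +x and 230 mm toward -y from the post axis; a boss of 30 mm diameter surrounds it
- lever_nose (a point): centre of the lever's round nose end (8 mm radius), 60 mm from the pivot, 40 mm above the bench; it comes to the side of the beam opposite the puck, its centre then being 18 mm from the beam's centre line
- lever_knob (a point): centre of the ball (13 mm radius) at the end of the lever's handle, 130 mm from the pivot on the side opposite the nose, 40 mm above the bench; the handle is a round bar of 7 mm radius
- gauge_far: far gauge bracket, fixed to the fixture (origin and axes are the fixture's): a post with a level arm of 6 mm radius, 64 to 76 mm above the bench, running straight from the post to gauge_far_tip, and a dial 38 mm across, up to 85 mm high. The beam passes under it, but fingers pushing the long arm cannot pass it
- gauge_far_tip (a point): inner end of the far gauge arm, 70 mm above the bench, 62 mm from the post axis, in the direction 50 degrees clockwise (from above) of the fixture's +y
- gauge_far_post (a point): axis of the far gauge's post (8 mm radius, 78 mm high, foot 44 mm across), 215 mm from the swivel axis in the same direction, 70 mm up
- gauge_near: near gauge bracket like the far one, over the path of the short arm on the robot's side (origin and axes are the fixture's); the beam's short arm passes under it, but fingers that push the short arm cannot
- gauge_near_tip (a point): inner end of the near gauge arm, 70 mm up, 55 mm from the swivel axis, in the direction 50 degrees anticlockwise (from above) of the fixture's +y
- gauge_near_post (a point): axis of the near gauge's post (8 mm radius, 78 mm high, foot 44 mm across), 170 mm from the swivel axis in the same direction, 70 mm up
- housing: polished steel torque multiplier gear housing, 76 mm in diameter, 70 mm high, loose, 1.4 kg; origin under its centre. It, the coupler and the breaker bar head stand in three places close outside the beam's sweep, which is in which changes
- coupler: anodized quick-release coupler, 42 mm in diameter, 50 mm high, loose; origin under its centre
- breaker_head: nickel-plated breaker bar head, a block 30 x 34 x 30 mm with a square drive on top (46 mm high in all) and a stub 26 mm long on its -x side, loose; origin under the block's centre
- beam_head (a point): centre of the round head (36 mm across, 26 mm high) on the beam's short arm, 107 mm from the post axis, 43 mm above the bench; between the hub (48 mm square) and the head the short arm is straight from 24 to 89 mm off the axis
Mind the look-alikes: they are no part of the job. What is shaped like the puck but black, brown or pink is not meant.

How it is judged:
By the outcome, as a careful person would: the job done as asked, in the order asked, and still so for the second after the job is handed in, with the robot touching nothing.
It also fails if it takes over 61 s, if anything falls off the work surface, if the arm or the gripper's body presses on something with over 40 N, if the wrist force passes 120 N, or if a joint passes its speed limit or range.

## Working session

There is one attempt and no reset: what is moved stays moved. The work goes in short steps, each a Python script; the robot and the scene stay as the last script left them, time stands still between calls to the robot, and variables do not carry over. Pictures are saved under pics/ and viewed, at most 10 in all, crops included, and the job is handed in when it is done.

```bash
ls; mkdir -p pics; cat > h.py <<'E'
import numpy as np, cv2
from cell import env
def ray(cam,px):
    c=env.calibration(cam);K=np.array(c["camera_matrix"]);T=np.array(c["world_from_camera"])
    d=np.array([(px[0]-K[0,2])/K[0,0],(px[1]-K[1,2])/K[1,1]]);s=d.copy()
    for _ in range(20): s=d/(1+c["k1"]*(s@s))
    return T[:3,3],T[:3,:3]@np.array([s[0],s[1],1.])
def at_z(cam,px,z):
    o,d=ray(cam,px);return o+d*(z-o[2])/d[2]
def proj(cam,p):
    c=env.calibration(cam);K=np.array(c["camera_matrix"]);T=np.array(c["world_from_camera"])
    q=T[:3,:3].T@(np.array(p)-T[:3,3]);s=q[:2]/q[2];s=s*(1+c["k1"]*(s@s));return K[0,0]*s[0]+K[0,2],K[1,1]*s[1]+K[1,2]
def save(cam,name):
    im,d=env.capture(cam);cv2.imwrite(f"pics/{name}.png",im[:,:,::-1]);return im,d
E
python3 - <<'E'
from h import *
Z=dict(fixture=0,beam_tip=.04,beam_head=.043,puck=0,lever_pivot=.04,lever_nose=.04,lever_knob=.04,gauge_far_tip=.07,gauge_far_post=.07,gauge_near_tip=.07,gauge_near_post=.07,housing=0,coupler=0,breaker_head=0,beam=.03)
for cam in("top","side"):
    save(cam,cam+"0")
    print(cam,np.round(np.array(env.calibration(cam)["world_from_camera"])[:3,3],2))
    for n,z in Z.items():
        for r in env.spot_point(cam,n)[:3]:
            print(n,np.round(r["location"]),round(r["confidence"],2),np.round(at_z(cam,r["location"],z),3)[:2])
print(env.read_state()["clock"])
E
```

```text
pics
top [0.45 0.05 1.  ]
fixture [324. 220.] 0.81 [0.535 0.045]
beam_tip [242. 228.] 0.97 [0.517 0.219]
beam_head [376. 213.] 0.81 [ 0.543 -0.065]
puck [421. 142.] 0.81 [ 0.706 -0.174]
puck [399. 240.] 0.76 [ 0.488 -0.117]
puck [447. 311.] 0.73 [ 0.335 -0.215]
lever_pivot [399. 238.] 0.68 [ 0.489 -0.111]
lever_nose [418. 193.] 0.71 [ 0.586 -0.154]
lever_knob [475. 268.] 0.87 [ 0.425 -0.267]
lever_knob [357. 120.] 0.4 [ 0.747 -0.03 ]
gauge_far_tip [310. 190.] 0.79 [0.59  0.073]
gauge_far_post [269. 132.] 0.85 [0.714 0.159]
gauge_near_tip [310. 235.] 0.69 [0.497 0.074]
gauge_near_post [266. 272.] 0.79 [0.423 0.164]
housing [385. 280.] 0.67 [ 0.401 -0.084]
housing [310. 235.] 0.44 [0.502 0.077]
coupler [222. 183.] 0.55 [0.619 0.272]
coupler [323. 216.] 0.51 [0.543 0.048]
breaker_head [356. 120.] 0.7 [ 0.758 -0.029]
beam [328. 216.] 0.79 [0.539 0.036]
beam [312. 192.] 0.5 [0.592 0.07 ]
side [ 0.27 -0.56  0.54]
fixture [311. 242.] 0.9 [0.531 0.042]
beam_tip [280. 189.] 0.95 [0.529 0.225]
beam_tip [356. 178.] 0.69 [0.732 0.194]
beam_tip [243. 199.] 0.64 [0.429 0.22 ]
beam_head [340. 253.] 0.97 [ 0.551 -0.062]
puck [262. 373.] 0.88 [ 0.334 -0.216]
puck [324. 293.] 0.87 [ 0.493 -0.108]
puck [236. 274.] 0.8 [0.352 0.014]
lever_pivot [364. 300.] 0.83 [ 0.532 -0.186]
lever_nose [378. 278.] 0.96 [ 0.584 -0.151]
lever_knob [328. 360.] 0.56 [ 0.425 -0.263]
gauge_far_tip [326. 204.] 0.76 [0.585 0.074]
gauge_far_tip [277. 190.] 0.67 [0.506 0.18 ]
gauge_far_post [358. 174.] 0.82 [0.72  0.164]
gauge_near_tip [289. 212.] 0.71 [0.496 0.078]
gauge_near_post [243. 196.] 0.82 [0.424 0.185]
housing [272. 301.] 0.77 [ 0.395 -0.084]
coupler [366. 301.] 0.59 [ 0.554 -0.16 ]
coupler [305. 183.] 0.5 [0.623 0.289]
breaker_head [412. 231.] 0.7 [ 0.763 -0.021]
breaker_head [364. 304.] 0.44 [ 0.548 -0.163]
beam [313. 234.] 0.78 [0.534 0.032]
1.6
```

View pics/top0.png

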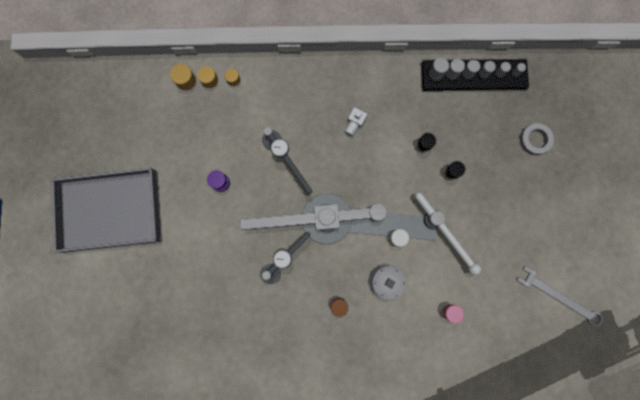

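View pics/side0.png

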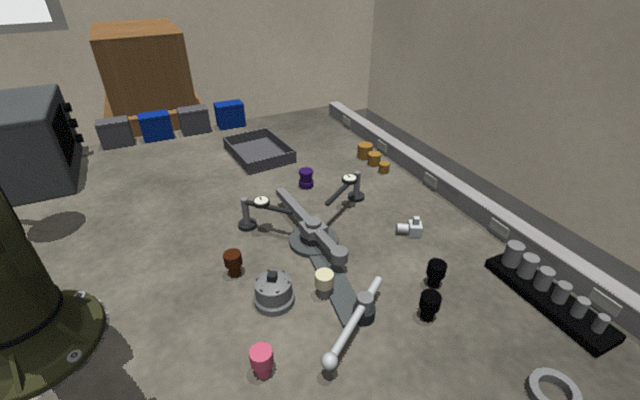

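The cream puck is at top (399,240) and side (324,282). The look-alikes to ignore are the black ones at top (427,142) and (456,170), brown at (340,307), pink at (454,314) and the purple coupler at (218,181). The beam lies along y with its tip at top (243,224), and the lever is open with its knob at (475,268). Next I'll fit the fixture frame, check the choice in a crop and check IK along the path.

```bash
python3 - <<'E'
from h import *
P=lambda r,a:(r*np.cos(np.radians(a)),r*np.sin(np.radians(a)))
M=dict(lever_pivot=(.018,-.230,.04),gauge_far_tip=(*P(.062,40),.07),gauge_far_post=(*P(.215,40),.07),gauge_near_tip=(*P(.055,140),.07),gauge_near_post=(*P(.17,140),.07),fixture=(0,0,0))
px={"top":dict(gauge_far_tip=(310,190),gauge_far_post=(269,132),gauge_near_tip=(310,235),gauge_near_post=(266,272),fixture=(324,220),lever_pivot=(436.5,219)),
"side":dict(gauge_far_tip=(326,204),gauge_far_post=(358,174),gauge_near_tip=(289,212),gauge_near_post=(243,196),fixture=(311,242),lever_pivot=(364,300))}
from scipy.optimize import least_squares
def f(p):
    c,s=np.cos(p[2]),np.sin(p[2]);r=[]
    for cam in px:
        for n,u in px[cam].items():
            x,y,z=M[n];w=at_z(cam,u,z)[:2];r+=list(np.array([p[0]+c*x-s*y,p[1]+s*x+c*y])-w)
    return np.array(r)*1e3
s=least_squares(f,[.537,.042,-.1],loss="soft_l1",f_scale=4);print(s.x,np.round(f(s.x).reshape(-1,2),0).tolist())
x0,y0,ps=s.x
for cam,t,h in(("top",(242,224),(377.5,212)),("side",(280,189),(340,253))):
    a=at_z(cam,t,.04);b=at_z(cam,h,.043);print("beam ang",np.degrees(np.arctan2(*(a-b)[:2][::-1])),np.hypot(*(a-b)[:2]))
c=np.cos(ps);S=np.sin(ps);W=lambda x,y:(x0+c*x-S*y,y0+S*x+c*y)
print("pivot",W(.018,-.23),"puck",W(-.028,-.155))
print(env.read_state()["orientation"])
for fam in(0,180,-180):
    o=[]
    for r,a0,a1,sg in((.12,95,54,1),(.06,54,-8,-1),(.1,-8,-97,1)):
        for a in np.linspace(a0,a1,5):
            t=np.radians(a);q=env.inverse_kinematics([x0+sg*r*np.cos(t),y0+sg*r*np.sin(t),.04],[np.pi,0,t+np.radians(fam)])
            o.append(None if q is None else round(float(q[6]),2))
    pv=W(.018,-.23)
    for v in(.95,.5,0):
        t=-np.pi/2+ps-v;q=env.inverse_kinematics([pv[0]+.1*np.cos(t),pv[1]+.1*np.sin(t),.04],[np.pi,0,t+np.radians(fam)]);o.append(None if q is None else round(float(q[6]),2))
    print(fam,o)
im=cv2.imread("pics/top0.png")
for n,(x,y,z) in M.items():
    u=proj("top",(*W(x,y),z));cv2.circle(im,tuple(int(round(v)) for v in u),1,(0,0,255),-1)
u=proj("top",(*W(-.028,-.155),.054));cv2.circle(im,tuple(int(round(v)) for v in u),1,(0,255,0),-1)
cv2.imwrite("pics/crop.png",cv2.resize(im[110:310,230:490],None,fx=3,fy=3))
E
```

```text
[ 0.5366386   0.04126672 -0.11479473] [[-1.0, 2.0], [2.0, 1.0], [1.0, 7.0], [-4.0, 1.0], [3.0, -4.0], [-1.0, 2.0], [4.0, 2.0], [-3.0, -3.0], [2.0, 2.0], [-4.0, -22.0], [4.0, -1.0], [-4.0, -4.0]]
beam ang 94.24053381326696 0.28649495941321246
beam ang 94.40117677062618 0.2881531489200036
pivot (np.float64(0.5281752897094457), np.float64(-0.18928126070704798)) puck (np.float64(0.4910687549286454), np.float64(-0.1095059194256642))
[3.14145315e+00 9.16213035e-05 3.68823427e-01]
0 [-0.61, -0.81, -1.0, -1.18, -1.33, -0.86, -1.15, -1.45, -1.74, -2.05, -2.06, -2.34, -2.63, -2.39, 2.65, 2.14, 2.55, -2.33]
180 [2.42, 2.23, 2.06, 1.89, 1.73, 2.09, 1.83, 1.55, 1.38, 1.04, 1.04, 0.73, 0.42, 0.1, -0.25, -0.71, -0.26, 0.19]
-180 [2.42, 2.23, 2.06, 1.89, 1.73, 2.09, 1.83, 1.55, 1.38, 1.04, 1.04, 0.73, 0.42, 0.1, -0.25, -0.71, -0.26, 0.19]
```

View pics/crop.png

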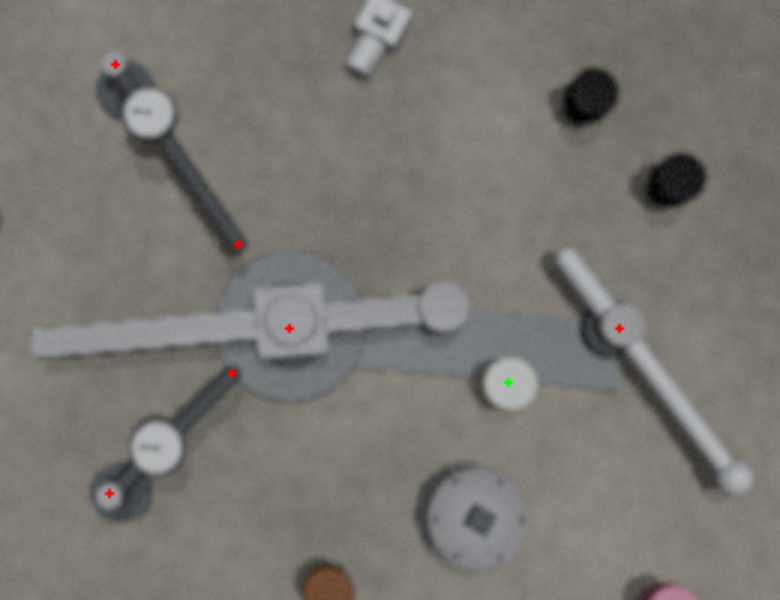

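Every fitted point lands on its feature, and the chosen puck is the cream one at crop (508,383). The beam is at world angle 94°, and the gauges are at 33° and 133°. The yaw family that is continuous along the path is feasible. Now stage 1: straddle the long arm and swing it to about 60°.

```bash
cat >> h.py <<'E'
X0,Y0,PS=.5366,.0413,-.1148
PV=np.array([.5282,-.1893])
def pose(r,a,z=.04,c=(X0,Y0)):
    """TCP at radius r, world direction a (deg) from c; beam-line yaw in the feasible family"""
    t=np.radians(a);return [c[0]+r*np.cos(t),c[1]+r*np.sin(t),z]
def ori(a): return [np.pi,0,np.radians(a+180)]
def arc(r,a0,a1,step=9,feed=.07,sg=1,c=(X0,Y0),mf=25):
    n=int(np.ceil(abs(a1-a0)/step))
    for a in np.linspace(a0,a1,n+1)[1:]:
        if env.move_linear(pose(sg*r,a,c=c),ori(a),feed=feed,max_force=mf): print("STOP at",a);return a
def ff(): 
    s=env.read_state();print("t",round(s["clock"],2),"F",np.round(s["ft_force"],1),"p",np.round(s["position"],3),"w",round(s["grip_width"],3))
def down(r,a,c=(X0,Y0),w=.034,z0=.125):
    env.movep(pose(r,a,z0,c),ori(a));env.set_gripper(w)
    s=env.move_linear(pose(r,a,.04,c),ori(a),feed=.12,max_force=12);print("down stop",s);ff();return s
def up(z=.125):
    p=list(env.read_state()["position"]);p[2]=z;env.move_linear(p,None,feed=.2);ff()
def beamlook(cam="top"):
    env.capture(cam)
    for n,z in(("beam_tip",.04),("beam_head",.043)):
        for r in env.spot_point(cam,n)[:2]:
            w=at_z(cam,r["location"],z);d=w[:2]-[X0,Y0];print(cam,n,round(r["confidence"],2),"ang",round(np.degrees(np.arctan2(d[1],d[0])),1),"r",round(np.hypot(*d),3))
E
python3 - <<'E'
from h import *
env.set_gripper(.034)
if not down(.13,94.3):
    env.set_gripper(.026)
    arc(.13,94.3,59);ff();env.set_gripper(.034);up()
    beamlook();beamlook("side")
E
```

```text
down stop False
t 6.72 F [-0.7 -1.   0.4] p [0.527 0.171 0.041] w 0.034
t 8.94 F [-0.1  1.1  0.8] p [0.603 0.153 0.04 ] w 0.026
t 10.01 F [ 0.3  0.4 -0.9] p [0.603 0.152 0.124] w 0.034
top beam_head 0.66 ang -119.5 r 0.11
side beam_tip 0.92 ang 61.5 r 0.175
side beam_head 0.57 ang -117.1 r 0.107
```

```bash
python3 - <<'E'
from h import *
if not down(-.06,61):
    env.set_gripper(.026)
    arc(.06,61,-6,sg=-1,feed=.05);ff();env.set_gripper(.034);up()
    env.movep(pose(.1,-4,.2),ori(-4))
    beamlook();beamlook("side");save("side","s2")
E
```

```text
down stop False
t 12.17 F [0.8 0.5 0.9] p [ 0.508 -0.011  0.041] w 0.034
t 15.26 F [-0.  -0.7  0.1] p [0.477 0.047 0.04 ] w 0.026
t 16.32 F [ 0.2  0.8 -0.6] p [0.476 0.047 0.124] w 0.035
side beam_tip 0.77 ang -2.8 r 0.187
side beam_tip 0.18 ang 122.1 r 0.209
side beam_head 0.67 ang 171.5 r 0.108
```

View pics/s2.png

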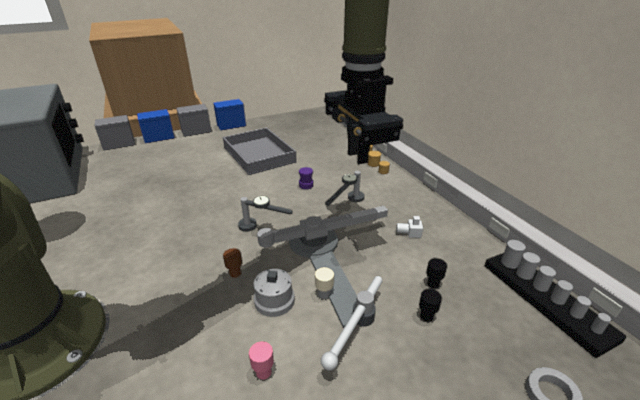

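The beam has passed under the far gauge: its tip is at side (385,214), its head at (265,238), and everything else is still in place. Stage 3: swing the long arm round to the puck, finishing slowly with a force limit.

```bash
python3 - <<'E'
from h import *
if not down(.1,-4):
    env.set_gripper(.026)
    if arc(.1,-4,-91) is None:
        ff();a=arc(.1,-91,-101,step=10,feed=.012,mf=5);ff()
        p=env.read_state()["position"];print("ang",np.degrees(np.arctan2(p[1]-Y0,p[0]-X0)))
        env.set_gripper(.034);up()
        env.movep([.45,.15,.25],ori(-95))
        beamlook();beamlook("side");save("top","s3");env.capture("side")
        for cam in("top","side"):
            for n in("lever_knob","lever_nose"):
                for r in env.spot_point(cam,n)[:1]:
                    d=at_z(cam,r["location"],.04)[:2]-PV;print(cam,n,np.round(np.degrees(np.arctan2(d[1],d[0])),1),np.hypot(*d))
E
```

```text
down stop False
t 18.89 F [-0.5  0.3  0. ] p [0.637 0.035 0.041] w 0.034
t 23.05 F [ 0.1  0.3 -0.8] p [ 0.535 -0.059  0.04 ] w 0.026
STOP at -101.0
t 24.07 F [0.8 0.4 0.6] p [ 0.523 -0.057  0.04 ] w 0.026
ang -98.00063140267872
t 25.12 F [-1.  -0.4 -0.3] p [ 0.522 -0.057  0.124] w 0.034
top beam_tip 0.59 ang -96.9 r 0.182
top beam_head 0.95 ang 81.1 r 0.104
side beam_tip 0.67 ang -97.9 r 0.183
side beam_tip 0.67 ang -131.6 r 0.222
side beam_head 0.81 ang 84.0 r 0.122
top lever_knob -142.5 0.1278225140208043
top lever_nose 33.8 0.06679878774971598
side lever_knob -144.6 0.12634669486659877
side lever_nose 35.3 0.06998823047134761
```

View pics/s3.png

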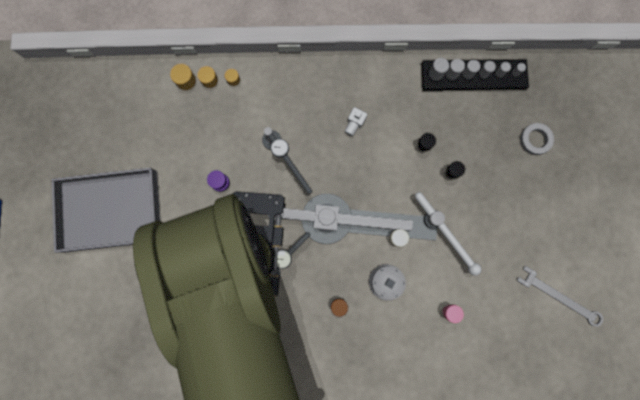

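The beam now lies on the cream puck at top (399,238), at about -97°, and the brackets, housing, coupler and breaker head have not moved. The handle is at -143.5°, so I'll close the lever.

```bash
python3 - <<'E'
from h import *
if not down(.1,-143.5,c=PV,z0=.14):
    env.set_gripper(.02)
    if arc(.1,-143.5,-107,c=PV,feed=.06) is None:
        ff();a=arc(.1,-107,-83,step=12,feed=.012,c=PV,mf=12);ff()
        p=env.read_state()["position"];print("ang",np.degrees(np.arctan2(p[1]-PV[1],p[0]-PV[0])))
        env.pause(.3);ff()
E
```

```text
down stop False
t 29.44 F [-0.  -0.3 -0.7] p [ 0.448 -0.249  0.041] w 0.034
t 31.82 F [ 0.7 -0.2 -0.4] p [ 0.499 -0.285  0.04 ] w 0.02
STOP at -83.0
t 34.75 F [-1.4  0.9  0.9] p [ 0.527 -0.289  0.039] w 0.02
ang -90.79230485797873
t 35.05 F [0.2 0.  0.7] p [ 0.526 -0.289  0.038] w 0.02
```

```bash
python3 - <<'E'
from h import *
env.set_gripper(.034);up(.2)
env.movep([.45,.15,.25],ori(-95))
beamlook()
for n in("lever_knob","lever_nose"):
    for r in env.spot_point("top",n)[:1]:
        d=at_z("top",r["location"],.04)[:2]-PV;print(n,np.round(np.degrees(np.arctan2(d[1],d[0])),1),np.hypot(*d))
for cam,y,x in(("top",(170,310),(290,500)),("side",(200,380),(220,460))):
    im,_=env.capture(cam);cv2.imwrite(f"pics/e_{cam}.png",cv2.resize(np.ascontiguousarray(im[y[0]:y[1],x[0]:x[1],::-1]),None,fx=3,fy=3))
ff()
E
```

```text
t 36.6 F [0.4 0.7 0.3] p [ 0.525 -0.289  0.199] w 0.034
top beam_tip 0.72 ang -98.9 r 0.183
lever_knob -93.2 0.13277317647192874
lever_nose 81.4 0.06917442993612047
t 38.59 F [ 1.3  0.6 -0.6] p [0.45 0.15 0.25] w 0.034
```

View pics/e_top.png

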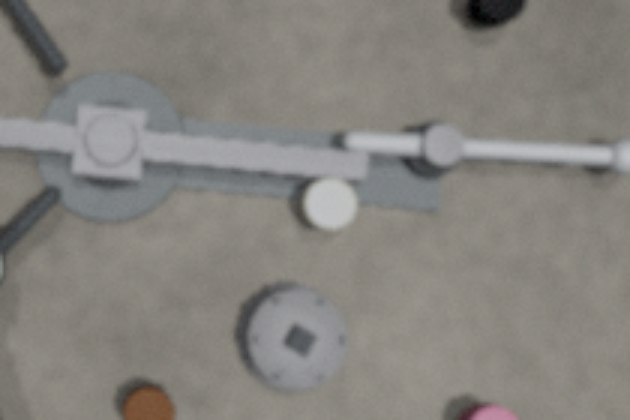

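View pics/e_side.png

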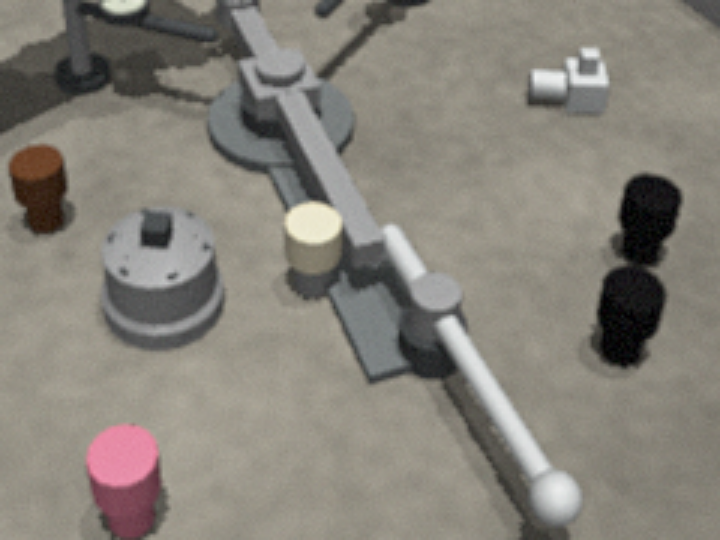

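The nose meets the beam at crop (350,140), on the far side from the puck, and the beam lies against the puck at (330,203). The lever angle is about -0.07 rad, which agrees with the 12 N contact stop. The housing, brackets, coupler and breaker head look undisturbed, so I'm handing in.

```bash
python3 -c "
from cell import env
print(env.job_done())"
```

```text
the job is handed in; nothing more can be done
None
```

I handed the job in at about 39 s: the beam is reversed onto the cream puck and the lever's nose holds it there, closed with a 12 N stop at about -0.07 rad; nothing else looked moved in the last pictures, and no verdict was returned.

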